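# Index the check plate to the third stop and hold it

### The job

Hang the larger of the two steel check plates by its eye on the post of the rotary index stage, lying flat on the seat with its finger tab on the side away from the knob, and let go of it. Then turn the black knob clockwise (seen from above), feeling the clicks, to the third stop and not beyond, and finish while still gripping the knob there, so that it cannot slip while the reading is taken. Leave the smaller plate and the other things on the bench where they are.

Things in the scene. Friction and masses are not known exactly. Their poses are not given: they have to be found in the camera images.
- plate: The larger check plate, to be hung: flat bare-steel plate 84 x 54 x 8 mm (x, y, z), 0.2 to 0.45 kg, lying flat on the bench. Origin: centre of its underside; x along its length, z up. A round eye, 17 mm across, goes through it at x = -24 mm. An upright finger tab to grip it by stands on it at x = +6 mm: 30 mm long (x), 10 mm thick (y), its top 48 mm above the underside.
- plate_eye (a point): Centre of the larger plate's eye, on its underside.
- plate_tab (a point): Middle of the larger plate's finger tab, 32 mm above its underside: a good height for the TCP to grip it, fingers closing along the plate's y.
- small_plate: The smaller check plate, to be left alone: same steel and shape, 64 x 36 x 8 mm, eye only 9 mm across, the same finger tab at x = +6 mm, top at 48 mm. Origin: centre of its underside. It may lie on either side of the larger one.
- stage: The fixed rotary index stage: white round foot 260 mm across and 8 mm high, with a round aluminium housing 132 mm across, top at 24 mm, in its middle. Origin: centre of the underside, on the turning axis (vertical). A steel arm turns on the housing; at stop 0 it points along the stage's +y. Six black marks on the housing's rim, 24 degrees apart, show stops 0 to 5.
- post_foot (a point): Foot of the post on the end of the arm, 85 mm from the turning axis: centre of the top of the round seat (80 mm across, 34 mm above the bench) on which the plate lies when hung. The upright post is 11 mm in diameter and 36 mm tall (tip 70 mm above the bench, tapered over the last 6 mm).
- knob: The black knob, in one piece with the steel arm and post that it turns. Origin: on the turning axis at bench height. Its grip bar runs along the knob's own y axis (towards the post): 44 mm long, 14 mm wide (x), from 44 to 78 mm above the bench.
- knob_grip (a point): Centre of the knob's grip bar, on the turning axis, 62 mm above the bench: the height for the TCP to grip it from above, fingers closing along the knob's x.
- index (a joint): Angle of knob and arm, rad: 0 at the start (stop 0), growing clockwise from above. Detents every 24 degrees: stop 1 at 0.419, stop 2 at 0.838, stop 3 at 1.257; stops 4 and 5 follow, with end stops just below 0 and past stop 5. Each click takes 0.15 to 0.2 Nm: it resists up to halfway between stops, then pulls ahead by as much until it sits in the next stop, where it stays if let go.
- discs: Bystander: stack of brown board discs, 104 mm across, 32 mm high. Origin: centre of the underside.
- jar: Bystander: lidded sample jar, 60 mm across, 85 mm high. Origin: centre of the underside.
- mouse: Bystander: black computer mouse, 100 x 60 x 30 mm. Origin: centre of the underside.
Not all that is in view belongs to the job. Leave any blue or green look-alike of the plate alone.

How it is judged:
On the way:
1. the larger plate hangs on the post, flat on the seat, tab away from the knob, let go, with the knob still at stop 0 (horizontal distance between plate_eye and post_foot below 0.006 m and z of plate_eye in the frame of post_foot between -0.005 and 0.005 m and angle between plate's own z axis and vertical below 0.1 rad and horizontal distance between plate_tab and knob_grip above 0.103 m and contact force between the fingers and plate below 0.3 N and value of joint index between -0.2 and 0.2 rad), for 0.3 s.
At the end, for the whole second after the job is handed in: Knob at rest at the third stop (within 0.12 rad), gripped by the fingers (over 3 N, TCP within 35 mm of its grip point). Larger plate flat on the seat (5 mm, 0.1 rad), its eye within 6 mm of the post's axis, tab outward (over 103 mm from the turning axis), not touched by the fingers (horizontal distance between plate_eye and post_foot below 0.006 m and z of plate_eye in the frame of post_foot between -0.005 and 0.005 m and angle between plate's own z axis and vertical below 0.1 rad and horizontal distance between plate_tab and knob_grip above 0.103 m and contact force between the fingers and plate below 0.3 N and value of joint index between 1.137 and 1.377 rad and velocity of joint index between -0.1 and 0.1 rad/s and contact force between the fingers and knob above 3 N and distance between the grasp point and knob_grip below 0.035 m and linear speed of plate below 0.02 m/s); the arm keeps its last pose, push and grip.
It fails at once if the knob is turned beyond the third stop (more than halfway to the fourth) (value of joint index above 1.47 rad).
It fails at once if the smaller plate is moved (over 25 mm) or tipped (distance of small_plate from where it was at the start of the episode above 0.025 m or angle between small_plate's own z axis and vertical above 0.4 rad).
It fails at once if the stack of discs is moved (over 25 mm) or tipped (distance of discs from where it was at the start of the episode above 0.025 m or angle between discs's own z axis and vertical above 0.4 rad).
It fails at once if the jar is moved (over 25 mm) or tipped (distance of jar from where it was at the start of the episode above 0.025 m or angle between jar's own z axis and vertical above 0.4 rad).
It fails at once if the mouse is moved (over 25 mm) or tipped (distance of mouse from where it was at the start of the episode above 0.025 m or angle between mouse's own z axis and vertical above 0.4 rad).
It also fails if it takes over 64 s, if anything falls off the work surface, if the arm or the gripper's body presses on something with over 40 N, if the wrist force passes 120 N, or if a joint passes its speed limit or range.

### The arm

A 6-joint arm with a two-finger parallel gripper is mounted at the origin on the work surface. World frame = base frame: x ahead of the robot, y to its left, z up, the work surface at z = 0. Lengths are in m, angles in rad, forces in N, time in s.
With the tool pointing down it reaches from about 0.35 to 1 m from the base axis. Payload 7.1 kg.
Tool frame: the origin (TCP) lies between the finger pads, 19 mm behind the fingertips; this is the grasp point; z points along the fingers, y is the line along which they close (so a half turn about z gives the same grasp; the last joint's range is limited). The gripper opens to 85 mm and grips with 20 to 120 N. Pads are 22 mm wide; open, the fingers measure 114 mm over their backs; the gripper's body (76 mm by 85 mm) begins 54 mm behind the grasp point. The pads swing forward as they close: fully open they stand 13 mm farther back than shut.
Start: joints at [-1.353, 0.423, 1.63, -0, 1.089, -0.019], TCP at [0.147, -0.608, 0.25] pointing down, gripper open.
Joint ranges: [-3, 3], [-0.9, 2.11], [0.09, 2.58], [-1.31, 4.45], [0.11, 2.69], [-2.54, 2.54]. Speed limits (rad/s): [2.39, 2.39, 3.01, 3.14, 3.14, 3.14].

### API

Orientations are given as a rotation vector (axis times angle).
In Python, from rig import manip gives the robot as it stands. The module is installed in compiled form; this text tells all that it offers. Calls block until the motion is done:
- manip.move_to(position, orientation): joint-space move of the TCP to a pose.
- manip.servo_line(position, orientation=None, rate=0.15): straight line of the TCP; orientation=None keeps the orientation; rate is the mean speed in m/s.
- manip.set_joints(angles): joint-space move.
- manip.command_gripper(opening, f_grip=None): finger opening in m; f_grip is the grip in N (None keeps the last); returns when the fingers have stopped.
- manip.hold(seconds).
- manip.solve_ik(position, orientation): joint angles nearest the present ones, or None.
- manip.camera(name): name is "side" or "top" or "wrist"; returns a dict with "image" (400x640x3 uint8, red, green, blue), "fx", "fy", "cx", "cy" (pixels), "cam_to_world" (4x4, takes a point from camera to world coordinates); the wrist camera has in their place "mount" (4x4, takes a point from camera to tool coordinates, whose origin is the TCP and whose axes are the flange's). Camera axes: x right, y down, z forward; pixel columns grow to the right and rows downward; lengths in m; the calibration is good to about 2 mm. A picture is of the moment at which its call begins: read the wrist's pose just before it. There is no depth.
A pose or a line that the arm cannot do raises manip.IKError and nothing moves.
- manip.sign_off(): hands the job in; it is judged then, once.
Readings, each from a call of its own:
- manip.get_time(): time.
- manip.get_joint_positions(): joint angles.
- manip.get_joint_vel(): joint speeds.
- manip.get_tau(): joint torques, N m.
- manip.get_position(): TCP position.
- manip.get_ee_rot(): TCP orientation.
- manip.get_contact_force(): force on the tool from outside, world axes, zero at the start.
- manip.get_torque(): the same for the moment, N m.
- manip.get_width(): finger opening in m.
- manip.get_grip_force(): force on a finger pad.
Only numpy, scipy, OpenCV 4.12 (cv2) and the standard library are available. Lean on these libraries where they do the work, as an engineer would, in place of code of your own. Each camera call takes 0.05 s, during which the arm holds its last target. There are 200 camera calls.

## Working session

There is one attempt and no reset: what is moved stays moved. The work goes in short steps, each a Python script; the robot and the scene stay as the last script left them, time stands still between calls to the robot, and variables do not carry over. Pictures are saved under pics/ and viewed, at most 10 in all, crops included, and the job is handed in when it is done.

```bash
mkdir -p pics; cat > h.py <<'E'
import numpy as np, cv2
from rig import manip
from scipy.spatial.transform import Rotation as R
def snap(name,fn):
    p=np.array(manip.get_position()); r=R.from_rotvec(manip.get_ee_rot()).as_matrix()
    c=manip.camera(name); cv2.imwrite('pics/'+fn,c['image'][:,:,::-1])
    if 'mount' in c and name=='wrist':
        T=np.eye(4);T[:3,:3]=r;T[:3,3]=p; c['cam_to_world']=T@np.array(c['mount'])
    np.savez('pics/'+fn[:-4]+'.npz',T=np.array(c['cam_to_world']),k=[c['fx'],c['fy'],c['cx'],c['cy']],im=c['image'])
    return c
def load(fn): return np.load('pics/'+fn+'.npz')
def ray(d,u,v,z):
    fx,fy,cx,cy=d['k'];T=d['T']
    w=T[:3,:3]@np.array([(u-cx)/fx,(v-cy)/fy,1]); o=T[:3,3]
    return o+w*(z-o[2])/w[2]
def proj(d,P):
    fx,fy,cx,cy=d['k'];q=np.linalg.inv(d['T'])@np.append(P,1); return fx*q[0]/q[2]+cx, fy*q[1]/q[2]+cy
E
python3 - <<'E'
from h import *
for n in ['top','side']: snap(n,n+'0.png')
for n in ['top0','side0']: print(load(n)['T'].round(3),load(n)['k'])
print(manip.get_ee_rot(),manip.get_time())
c=manip.camera('wrist');print(np.array(c['mount']).round(3))
E
```

```text
[[-1.000e-03 -9.920e-01  1.290e-01  3.890e-01]
 [-1.000e+00 -2.000e-03 -1.800e-02 -2.900e-02]
 [ 1.800e-02 -1.290e-01 -9.910e-01  1.379e+00]
 [ 0.000e+00  0.000e+00  0.000e+00  1.000e+00]] [471.12942006 471.12942006 326.20005126 205.30761446]
[[-0.856 -0.286  0.43  -0.106]
 [-0.516  0.492 -0.701  1.097]
 [-0.011 -0.822 -0.569  0.982]
 [ 0.     0.     0.     1.   ]] [478.15236182 478.15236182 314.56515855 197.91305266]
[-3.11827689e+00 -3.70948247e-01  1.94901380e-04] 0.1
[[ 0.    -0.956 -0.293  0.073]
 [ 1.     0.     0.    -0.001]
 [-0.    -0.293  0.956 -0.125]
 [ 0.     0.     0.     1.   ]]
```

View pics/top0.png

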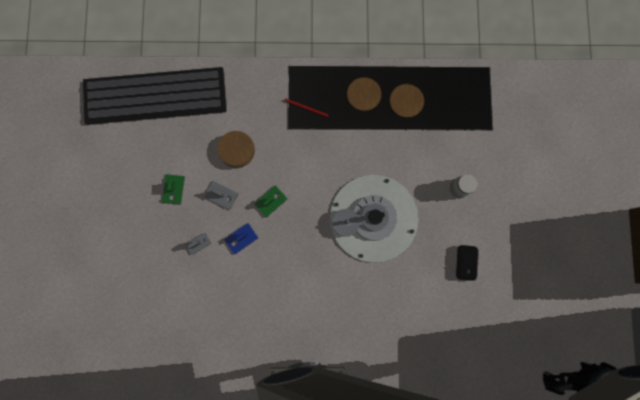

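View pics/side0.png

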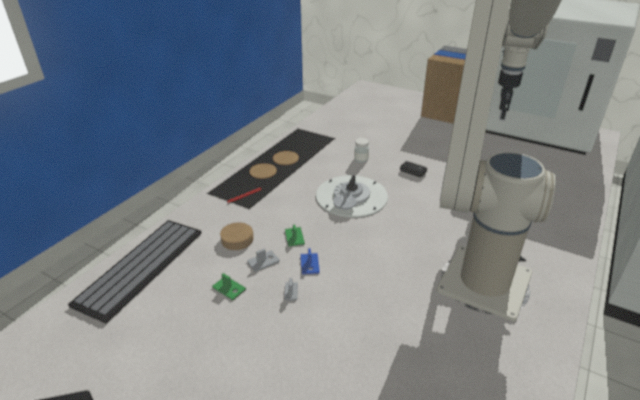

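The top view shows the large plate at about (221,195), the small one at (198,244), the stage at (374,218) with its arm to the left (+y), and green/blue decoys around the plates. Next I take close looks with the wrist camera.

```bash
cat >> h.py <<'E'
def down(yaw): return (R.from_euler('z',yaw)*R.from_euler('x',np.pi)).as_rotvec()
E
python3 - <<'E'
from h import *
d=load('top0')
pl=ray(d,221,195,.008); st=ray(d,374,218,.01); print(pl,st, ray(d,198,244,.008),ray(d,236,149,.03),ray(d,346,221,.034))
for (p,n) in ((st,'wst'),(pl,'wpl')):
    th=np.arctan2(p[1],p[0]); manip.move_to([p[0],p[1],.27],down(th+np.pi/2))
    snap('wrist',n+'.png')
print(manip.get_time())
E
```

```text
[0.59769423 0.25481941 0.008     ] [ 0.53019983 -0.19342594  0.01      ] [0.45435368 0.31702705 0.008     ] [0.73042786 0.21038168 0.03      ] [ 0.5189883  -0.10994308  0.034     ]
3.9417
```

View pics/wst.png

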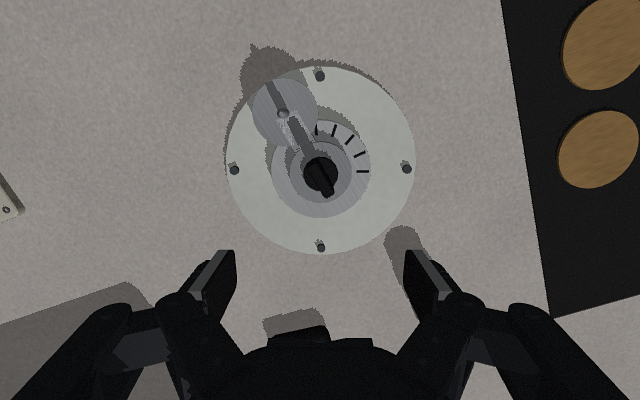

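View pics/wpl.png

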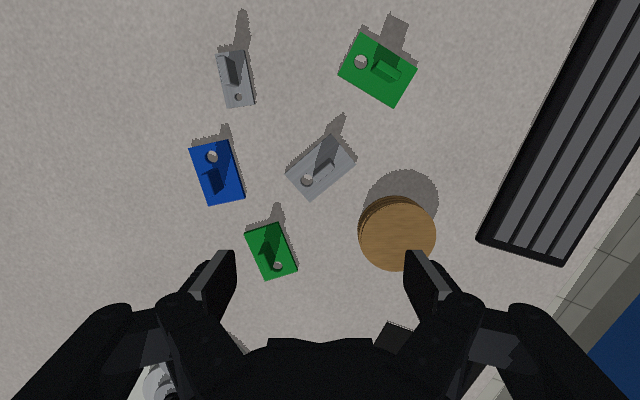

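The large plate is at about (320,166), with its eye at (307,180) and tab toward the upper right. The stage foot is centred near (320,160), with the post tip near (283,113) and the knob near (320,174).

```bash
python3 - <<'E'
from h import *
d=load('wpl'); im=d['im'].astype(int)
sub=im[120:210,275:365]
print('plate',im[165,290:350:8].tolist(),'bench',im[210,330].tolist(),'foot',load('wst')['im'][200,250].tolist(), load('wst')['im'][60,150].tolist())
wr=im[:,:,0]-im[:,:,2]
m=np.zeros(im.shape[:2],np.uint8); m[120:210,275:365]=(wr[120:210,275:365]<5)*255
cv2.imwrite('pics/mask.png',m)
a=cv2.resize(im[115:210,270:370].astype(np.uint8)[:,:,::-1],None,fx=5,fy=5,interpolation=cv2.INTER_CUBIC)
b=cv2.resize(load('wst')['im'][60:200,240:400][:,:,::-1],None,fx=3.4,fy=3.4,interpolation=cv2.INTER_CUBIC)
b=b[:475]; a=a[:475,:400]; b=b[:,:400]
a=cv2.convertScaleAbs(a,alpha=1.4)
mm=cv2.resize(m[115:210,270:370],None,fx=1,fy=1)
cv2.imwrite('pics/cmb.png',np.hstack([a,b]))
# foot
s=load('wst'); I=s['im'].astype(int); f=((I[:,:,1]-I[:,:,0]>2)&(I[:,:,1]>120)).astype(np.uint8)
n,l,st,c=cv2.connectedComponentsWithStats(f); k=1+np.argmax(st[1:,4]); print(st[k],c[k])
cs,_=cv2.findContours((l==k).astype(np.uint8),cv2.RETR_EXTERNAL,cv2.CHAIN_APPROX_NONE)
q=cv2.convexHull(max(cs,key=cv2.contourArea))
pts=np.array([ray(s,u,v,.008)[:2] for u,v in q[:,0]]).astype(np.float32)
(c1,r1)=cv2.minEnclosingCircle(pts); print('foot',c1,r1)
A=np.c_[2*pts,np.ones(len(pts))]; x=np.linalg.lstsq(A,(pts**2).sum(1),rcond=None)[0]; print(x[:2],np.sqrt(x[2]+x[0]**2+x[1]**2))
E
```

```text
plate [[96, 93, 90], [118, 121, 122], [120, 122, 126], [122, 125, 127], [52, 53, 55], [119, 120, 123], [116, 120, 123], [121, 122, 125]] bench [148, 143, 139] foot [150, 152, 147] [139, 135, 131]
[ 303   67  105   79 1569] [356.46908859 101.63862333]
foot (0.6035624146461487, -0.12503689527511597) 0.07387543469667435
[ 0.59717108 -0.13527625] 0.057924502569409175
```

View pics/cmb.png

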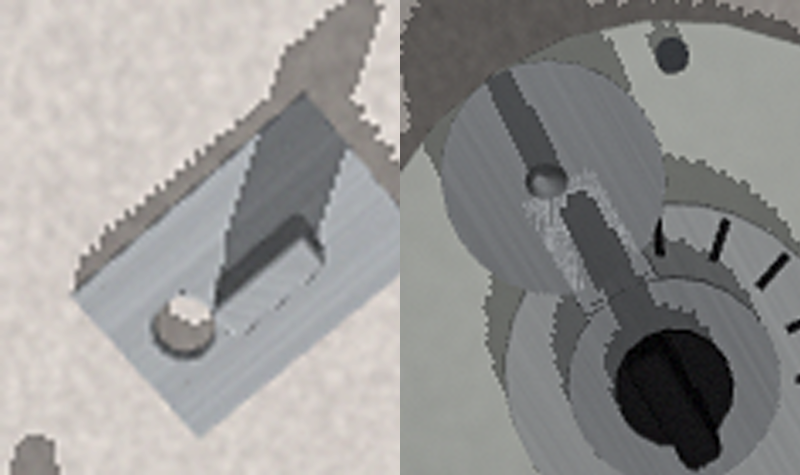

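```bash
cat > meas.py <<'E'
from h import *
from scipy.optimize import least_squares
def ratio(im,a,b):
    f=cv2.GaussianBlur(im.astype(np.float32),(5,5),1); return f[:,:,a]/(f[:,:,b]+1)
def comp(m,u,v):
    m=cv2.morphologyEx(m.astype(np.uint8),cv2.MORPH_OPEN,np.ones((3,3)))
    n,l,s,c=cv2.connectedComponentsWithStats(m); k=l[v,u]
    cs,_=cv2.findContours((l==k).astype(np.uint8),cv2.RETR_EXTERNAL,cv2.CHAIN_APPROX_NONE)
    return k,s[k],max(cs,key=cv2.contourArea)[:,0]
def plate(d,u,v,z=.008):
    k,s,c=comp(ratio(d['im'],0,2)<1.005,u,v)
    P=np.array([ray(d,a,b,z)[:2] for a,b in c],np.float32)*1000
    return k,s,cv2.minAreaRect(P)
def foot(d,u,v):
    k,s,c=comp(ratio(d['im'],1,0)>.992,u,v)
    q=cv2.convexHull(c)[:,0]; P=np.array([ray(d,a,b,.008)[:2] for a,b in q])
    r=least_squares(lambda x:np.hypot(*(P-x).T)-.130,P.mean(0),loss='soft_l1',f_scale=.001)
    return k,s,r.x,np.abs(r.fun).mean()
E
python3 - <<'E'
from meas import *
d=load('wpl'); print(plate(d,300,168)); print('eye',ray(d,270+183/5,115+326/5,.008),'eyeb',ray(d,270+190/5,115+330/5,.0))
print('tabtop',ray(d,270+268/5,115+285/5,.048))
s=load('wst'); print(foot(s,250,200)); print('seat',ray(s,284.7,112.4,.034),'tip',ray(s,282.6,112.9,.070)); print('knob',ray(s,321,176,.078))
E
```

```text
(np.int32(4), array([ 285,  135,   70,   66, 2335], dtype=int32), ((596.3674926757812, 254.23361206054688), (84.4094467163086, 54.717262268066406), 63.40317153930664))
eye [0.58623961 0.23218399 0.008     ] eyeb [0.58889346 0.23001071 0.        ]
tabtop [0.59960696 0.2593009  0.048     ]
(np.int32(1), array([  226,    66,   190,   188, 26847], dtype=int32), array([ 0.52934817, -0.19446311]), np.float64(0.0011500576252100822))
seat [ 0.5144306 -0.1102485  0.034    ] tip [ 0.51605374 -0.11129529  0.07      ]
knob [ 0.53182554 -0.1896108   0.078     ]
```

```bash
python3 - <<'E'
from meas import *
a=np.deg2rad(63.4); c=np.array([.5964,.2542])+.006*np.array([np.cos(a),np.sin(a)])
manip.command_gripper(.05,60)
manip.move_to([*c,.15],down(a)); 
manip.servo_line([*c,.032],rate=.1)
print(manip.get_contact_force())
manip.command_gripper(0,60); print(manip.get_width(),manip.get_grip_force(),manip.get_position())
manip.servo_line([*c,.20],rate=.15)
print(manip.get_width(),manip.get_contact_force(),manip.get_torque())
b=np.deg2rad(99.5); st=np.array([.5293,-.1945]); t=np.array([.515,-.1108])+.030*np.array([np.cos(b),np.sin(b)])
manip.move_to([*t,.20],down(b)); manip.servo_line([*t,.125],rate=.1)
snap('wrist','w2.png'); snap('side','s2.png'); print(manip.get_time(),manip.get_position(),t,manip.get_torque())
d=load('w2');
i=d['im']; s=load('s2')['im']
u,v=map(int,proj(load('s2'),[*st,.08])); print(u,v)
s=cv2.resize(s[v-50:v+50,u-40:u+40],None,fx=4,fy=4,interpolation=cv2.INTER_CUBIC)
cv2.imwrite('pics/c2.png',np.hstack([cv2.resize(i,(460,288))[:,:,::-1],s[56:344,:,::-1]]))
E
```

```text
[-0.15073102 -0.25667694  0.14661416]
0.009240416237671181 59.509066343307495 [0.59956845 0.25968793 0.03262089]
0.009229337647229448 [-0.81587958  1.30514945 -2.94008997] [ 0.02448796 -0.02163673 -0.00220056]
10.5917 [ 0.51063721 -0.08130416  0.12570604] [ 0.51004857 -0.08121143] [ 0.00111331 -0.03798403 -0.01006313]
351 176
```

View pics/c2.png

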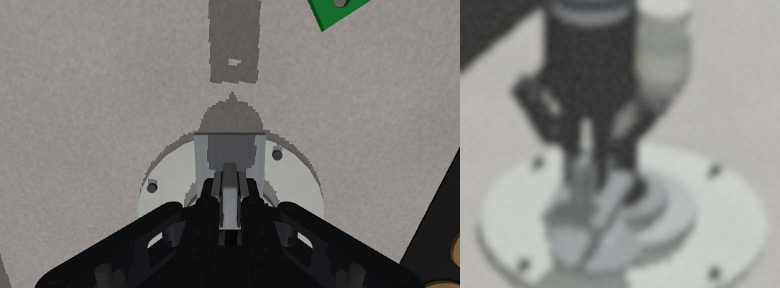

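```bash
python3 - <<'E'
from h import *
d=load('w2'); p=np.array(manip.get_position()); b=np.deg2rad(99.5); x=np.array([np.cos(b),np.sin(b),0]); y=np.array([-x[1],x[0],0])
print([np.round(proj(d,p+x*.036+y*s*.027+[0,0,-.024]),1) for s in (1,-1)])
g=cv2.cvtColor(d['im'],cv2.COLOR_RGB2GRAY); print(g[178:196,280].tolist(),g[178:196,358].tolist()); print(g[195,262:282].tolist(),g[195,360:380].tolist())
print(np.linalg.norm(ray(d,320,185,.1)-ray(d,320,186,.1)))
E
```

```text
[array([272. , 188.5]), array([372.8, 188.5])]
[94, 95, 94, 95, 96, 96, 62, 55, 54, 76, 122, 119, 118, 117, 118, 117, 118, 119] [93, 93, 92, 95, 96, 94, 52, 53, 54, 78, 127, 122, 122, 121, 122, 122, 122, 123]
[81, 84, 75, 80, 88, 118, 121, 147, 117, 117, 119, 118, 120, 120, 119, 118, 117, 117, 119, 117] [118, 117, 117, 117, 117, 116, 118, 117, 117, 115, 164, 158, 154, 153, 137, 107, 104, 84, 79, 76]
0.0005568132509754007
```

The held plate sits within about 1 mm of the expected pose, so I lower it with a force guard.

```bash
python3 - <<'E'
from h import *
p=np.array(manip.get_position()); t=np.array([.51005,-.08121]); f0=np.array(manip.get_contact_force()); z=.11
while z>.0655:
    manip.servo_line([*t,z],rate=.06); f=np.array(manip.get_contact_force())-f0
    print(round(z,4),np.array(manip.get_position()).round(4),f.round(1),np.array(manip.get_torque()).round(2))
    if f[2]>6 or np.hypot(*f[:2])>8: break
    z-=.008 if z>.075 else .003
print(manip.get_time())
E
```

```text
0.11 [ 0.5096 -0.0812  0.1094] [-0.1 -0.5  0. ] [ 0.01 -0.03  0.03]
0.102 [ 0.5097 -0.0812  0.1016] [1.  0.  0.4] [-0.    0.05  0.04]
0.094 [ 0.5097 -0.0811  0.0935] [ 0.2 -0.6 -0.1] [0.06 0.06 0.03]
0.086 [ 0.5097 -0.0812  0.0855] [ 0.  -0.1  0.3] [-0.04 -0.03  0.04]
0.078 [ 0.5097 -0.0811  0.0775] [-0.  -0.3 -0. ] [ 0.   -0.01  0.  ]
0.07 [ 0.5097 -0.0811  0.0695] [-0.  -0.5 -0.4] [-0.02 -0.02 -0.02]
0.067 [ 0.51   -0.0812  0.0669] [ 0.1 -0.4 -0.3] [-0.02 -0.01  0.03]
12.6583
```

```bash
python3 - <<'E'
from h import *
t=np.array([.51005,-.08121])
manip.servo_line([*t,.066],rate=.03); print(manip.get_contact_force(),manip.get_position())
manip.command_gripper(.04); manip.hold(.2)
manip.servo_line([*t,.20],rate=.12)
manip.hold(.3)
manip.move_to([.5293+.0,-.1945,.25],down(np.deg2rad(99.5-40)))
snap('wrist','w3.png'); print(manip.get_time())
E
```

```text
[-0.257988    2.06763358  3.10977729] [ 0.51057309 -0.08118211  0.06652398]
15.6917
```

View pics/w3.png

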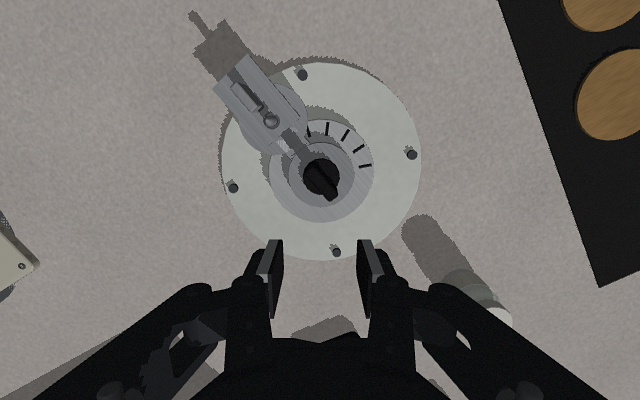

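The plate hangs with the post through its eye and the tab outward. The knob is still at stop 0, at about (320,177). Next I grip the knob.

```bash
python3 - <<'E'
from meas import *
c=foot(load('w3'),240,200); print(c)
st=(c[2]+[.5293,-.1945])/2; b=np.deg2rad(99.5); f0=np.array(manip.get_contact_force())
manip.command_gripper(.05)
manip.move_to([*st,.16],down(b)); manip.servo_line([*st,.062],rate=.1)
print(manip.get_position(),np.array(manip.get_contact_force())-f0)
manip.command_gripper(0,60); print(manip.get_width(),manip.get_grip_force(),manip.get_contact_force(),manip.get_torque())
np.save('st.npy',st)
yaw=lambda:np.rad2deg(R.from_rotvec(manip.get_ee_rot()).as_euler('ZYX')[0])
print(yaw(),manip.get_position())
for k in range(1,7):
    manip.move_to([*st,.062],down(b-np.deg2rad(4*k))); print(k*4,round(yaw(),2),np.round(manip.get_torque()[2],3),np.array(manip.get_contact_force()).round(1))
manip.hold(.2); print(manip.get_torque()[2],manip.get_time())
E
```

```text
(np.int32(1), array([  214,    55,   207,   237, 32330], dtype=int32), array([ 0.52775017, -0.1938069 ]), np.float64(0.021897262697072643))
[ 0.52898033 -0.19433438  0.06255857] [-0.65693354 -0.51626415  0.7842278 ]
0.013306593820580912 60.49617111682892 [5.92647203 3.19090538 2.00746886] [ 0.43576957 -0.28571502  0.00393842]
99.4961268243894 [ 0.53074394 -0.19424501  0.06327002]
4 95.5 0.118 [5.9 3.6 2.3]
8 91.49 0.07 [5.4 3.4 3. ]
12 87.47 -0.054 [5.8 3.1 2.7]
16 83.45 -0.248 [6.6 3.7 1.9]
20 79.46 -0.142 [6.7 3.4 2.9]
24 75.48 0.023 [7.4 3.8 2.4]
-0.024221750150358837 19.9083
```

The first click shows clearly in the moment: it resists, reverses past halfway, and is near zero at 24°. I continue to 72°.

```bash
python3 - <<'E'
from h import *
st=np.load('st.npy'); b=np.deg2rad(99.5)
for k in range(7,19):
    manip.move_to([*st,.062],down(b-np.deg2rad(4*k))); print(k*4,np.round(manip.get_torque()[2],3),end='; ')
manip.hold(.5)
print(R.from_rotvec(manip.get_ee_rot()).as_euler('ZYX',True)[0],manip.get_torque()[2],manip.get_grip_force(),manip.get_width(),manip.get_position(),manip.get_time())
snap('top','t4.png'); snap('wrist','w4.png')
i=load('t4')['im'][150:270,310:440]
cv2.imwrite('pics/c4.png',np.hstack([cv2.resize(load('w4')['im'],(480,300)),cv2.resize(i,(320,300),interpolation=cv2.INTER_CUBIC)])[:,:,::-1])
E
```

```text
28 0.128; 32 0.054; 36 -0.048; 40 -0.147; 44 -0.161; 48 0.061; 52 0.07; 56 0.117; 60 -0.082; 64 -0.159; 68 -0.108; 72 0.022; 27.492966364028433 0.012512144298487782 60.29353737831116 0.013039075524019969 [ 0.53115392 -0.19440073  0.06327864] 23.4083
```

View pics/c4.png

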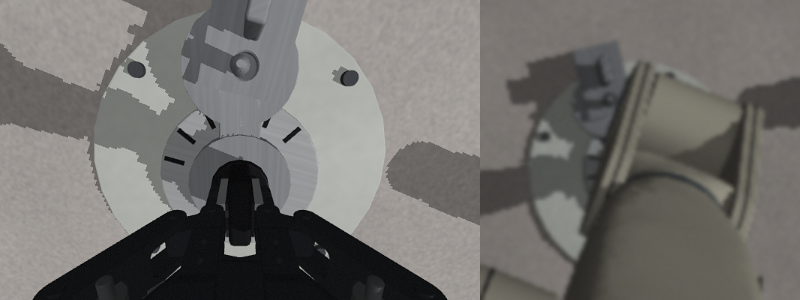

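The arm covers the fourth mark, with three marks on its left and two on its right, so it is at stop 3. The plate is still on the post, and the three clicks are confirmed by the moment readings.

```bash
python3 -c "
from rig import manip
print(manip.sign_off())"
```

```text
the job is handed in; nothing more can be done
None
```

The larger plate hangs on the post with its tab outward, the knob is gripped at the third stop, and the job is handed in; the final readings and picture agreed, but no verdict was returned.

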